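# Close and latch the leaf of a pick-drilling jig

## Robot

A 7-joint arm with a two-finger parallel gripper is mounted at the origin on the work surface. World frame = base frame: x ahead of the robot, y to its left, z up, the work surface at z = 0. Lengths are in mm, angles in rad, forces in N, time in s.
With the tool pointing down it reaches from about 400 to 875 mm from the base axis. Payload 19.3 kg.
Tool frame: the origin (TCP) lies midway between the tips of the shut fingers; the grasp point (between the pads) lies 19 mm behind it (bot.grip_point_offset is the distance from the TCP to the grasp point, in mm); y points along the fingers, x is the direction in which the jaws open and shut, and the axes are right-handed (so a half turn about y gives the same grasp; the last joint's range is limited). The gripper opens to 85 mm and grips with 20 to 120 N. Pads are 22 mm wide; open, the fingers measure 114 mm over their backs; the gripper's body (76 mm by 85 mm) begins 54 mm behind the grasp point. The pads swing forward as they close: fully open they stand 13 mm farther back than shut.
Start: joints at [-1.254, 0.521, -0.036, 1.599, 0.021, 1.021, -0.113], TCP at [235.784, 578.81, 231.291] pointing down, gripper open.
Joint ranges: [-2.91, 2.91], [-0.3, 2.13], [-1.5, 1.42], [0.17, 2.43], [-1.26, 4.41], [0.16, 1.93], [-2.52, 2.52]. Speed limits (rad/s): [1.89, 1.89, 2.39, 2.39, 3.01, 3.01, 3.01].

## Interface

Orientations are given as a unit quaternion [w, x, y, z].
In Python, from bench import bot gives the robot as it stands.
- The arm moves only by the tool send_rows, never from a script. Its argument "rows" is text: rows parted by semicolons, each of 5 numbers parted by spaces: the closure, from -1 (fully open) to 1 (shut), so that 0 is half open, then the shift along the tool's x, y, z in mm, then the turn about the tool's y in rad. A call has 1 to 8 rows; each row shifts and turns the commanded pose from where the row before left it, along the tool's axes as they then stand; what a row does not reach is not made up. A row lasts 1/10 s, in which the tool goes at most 50 mm and 8.59 degrees, less where a joint would pass 70% of its speed; a pose out of reach is approached as far as the arm can. A call is refused whole if a number of a shift passes 50 or a number of a turn 0.15, either way. A call with a gripper value outside its range is refused whole. The fingers move at their own pace and stop on an object; "squeeze" is the grip in N (left out, the last holds). Time passes only in rows, so rows that do not move let the fingers close. It gives the time, the measured TCP pose, the force and the opening at its end, in the units of the state.
- bot.get_state(): the state, without advancing time (a new reading comes with each control period).
- bot.grab_frame(name): name is "side" or "top" or "wrist"; returns the picture (420x560x3 uint8, red, green, blue); there is no depth.
- bot.get_calibration(name): a dict with "mtx" (3x3 intrinsics, pixels), "R" (3x3) and "t" (3): a world point X has camera coordinates R X + t; the wrist camera has in their place "T_tool_cam" (4x4, takes a point from camera to tool coordinates, whose origin is the TCP and whose axes are the tool frame's). Camera axes: x right, y down, z forward; pixel columns grow to the right and rows downward; lengths in mm; the calibration is good to about 2 mm. A picture is of the moment at which its call begins: read the wrist's pose just before it. get_calibration takes no time and is no camera call.
- bot.finish_job(): hands the job in, once; it reports no verdict.
The state is a dict: "time": time; "joint_positions": joint angles; "joint_vel": joint speeds; "tau": joint torques, N m; "eef_pos": TCP position; "tcp_rot": TCP orientation; "contact_force": force on the tool from outside, world axes, zero at the start; "wrist_torque": the same for the moment, N m; "gripper_width": finger opening in mm.
Only numpy, scipy, OpenCV 4.12 (cv2) and the standard library are available. Lean on these libraries where they do the work, as an engineer would, in place of code of your own. Each camera call takes 0.05 s, during which the arm holds its last target.

## Task

The drilling jig stands loaded with pick blanks, its hinged leaf lying back open. Pushing with the fingertips only, swing the leaf gently over its spine until it lies flat on the blanks, touching its bare metal and not the black rubber facing that presses on them; then push the latch round by its upright post until it points straight across the leaf, all the way to its stop. Grip nothing, lean on nothing hard, and leave the other things on the bench where they are.

Things in the scene. Friction and masses are not known exactly. Their poses are not given: they have to be found in the camera images.
- jig: The leaf jig, fixed to the bench. Origin on the bench under the middle of its spine; +x along the spine (away from the robot at yaw 0), +y towards the side where the open leaf lies, -y towards the blanks, z up. Grey base plate: x +-85, y -175 to +60, 12 mm thick. Black nest block with six picks: x +-70, y -118 to -12, top at 46 mm.
- spine (a point): Middle of the spine (hinge axis), 56 mm above the bench; axes as the jig's, x along the spine. Steel hinge barrels of 9 mm radius lie on it at x +-37 to +-67 mm. Under the open leaf stand two slim rest posts (x +-40, y +44, 52 mm high); farther out than y +60 mm the space under the leaf is free down to the bench.
- leaf (a joint): Angle of the leaf about the spine, rad. 0: open, level on the jig's +y side; 1.57: upright; 3.14: closed, flat on the blanks on the -y side (a stop). Starts between 0 and 0.6. About 0.33 kg. The spine is a stiff friction hinge: the leaf stays wherever it is left and takes about 2 to 5 N at its free edge to swing.
- leaf_edge (a point): Middle of the free edge of the leaf, an aluminium plate 130 mm along the spine, 8 mm thick, from 10 to 116 mm from the spine axis; this point is at 116 mm, half-way through the thickness. y points from spine to edge, z out of the rubber-faced side (up while open). The other side, the back (underside while open), is bare metal with steel drill bushings flush in it.
- facing (a point): Black rubber facing on the leaf's inner side (its upper side while open, hidden when closed), 118 mm along the spine by 92 mm by 3 mm thick, from 19 to 111 mm from the spine axis. Origin at the centre of its glued side, z out of the rubber. Not to be touched.
- latch (a joint): Angle of the latch about its upright pivot, rad, growing clockwise seen from above. 0: parked, arm along the jig's -x; 1.571: locked (a stop), arm along the jig's +y across the closed leaf. Starts between 0 and 0.3. Takes about 1.5 N at the post and stays where left.
- latch_pivot (a point): Pivot of the latch, at the underside of its arm, 61.5 mm above the bench, x 0, y -140 mm on the jig; axes as the jig's. The steel arm is 47 mm long, 14 wide, 8 thick, and passes 1.5 mm over the closed leaf. It stands on a steel shoulder: x +-30, y -165 to -119, top at 60 mm.
- latch_post (a point): Middle of the upright post near the end of the latch arm, 40 mm from the pivot. Post 12 mm thick (13 at the knurls), standing from 69.5 to 93.5 mm above the bench; push it from the side. The point turns with the latch; at latch 0 its axes are the jig's.
- gauge: Bystander: blue and black digital thickness gauge, 125 x 60 x 27 mm, lying.
- brush: Bystander: red and black brush, 230 mm long, 20 mm high, lying.
- probe: Bystander: slim steel probe, 155 mm long, 8 mm thick, lying.
- magnets: Bystander: stack of four dark disc magnets, 20 mm across, 26 mm high. Origin at the foot.
- tin: Bystander: round metal tin of polish, 56 mm across, 34 mm high. Origin at the foot.
- pick_a: Bystander: a loose pick, 28 x 26 x 3 mm, lying near the shoulder's far side.
- pick_b: Bystander: a loose pick of the same size, lying on the robot's side of the jig.
- pick_c: Bystander: a loose pick of the same size, lying beyond the open leaf's free edge.

How it is judged (in metres and radians):
On the way, in this order (a step that is already met when the one before it is completed fails the run):
1. the leaf has been swung over its spine and lies flat on the blanks, at rest, with the latch not yet across it (value of joint leaf above 3.08 rad and velocity of joint leaf below 0.2 rad/s and value of joint latch below 0.8 rad), for 0.2 s.
2. the latch is swung across the closed leaf to its stop (value of joint leaf above 3.08 rad and value of joint latch above 1.35 rad), for 0.2 s.
At the end, for the whole second after the job is handed in: the leaf lies flat on the blanks (within 0.06 rad, 3.5 degrees, of its stop), the latch points across it (within 0.22 rad, 13 degrees, of its stop), both at rest (all of step 2 and velocity of joint leaf between -0.1 and 0.1 rad/s and velocity of joint latch between -0.1 and 0.1 rad/s); the robot touches nothing.
It fails at once if the rubber facing of the leaf touched with the fingers (contact force between the fingers and leaf_c3 above 0.5 N).
It fails at once if the jig or its leaf gripped or leaned on hard (over 60 N) (contact force between the fingers and jig above 60 N).
It fails at once if the latch gripped or forced (over 35 N) (contact force between the fingers and latch above 35 N).
It fails at once if the leaf flung or slammed (over 4 rad/s) (velocity of joint leaf above 4 rad/s or velocity of joint leaf below -4 rad/s).
It fails at once if another thing on the bench pushed away or lifted (moved over 20 mm) (distance of any of gauge, brush, probe, magnets, tin, pick_a, pick_b, pick_c from where it was at the start of the episode above 0.02 m).
It also fails if it takes over 58 s, if anything falls off the work surface, if the arm or the gripper's body presses on something with over 40 N, if the wrist force passes 120 N, or if a joint passes its speed limit or range.

## Working session

There is one attempt and no reset: what is moved stays moved. The work goes in short steps, Python scripts to look and compute and a tool call to move; the robot and the scene stay as the last step left them, time stands still between calls to the robot, and variables do not carry over. Pictures are saved under pics/ and viewed, and the job is handed in when it is done.

Besides the shell and the picture viewer there is one more tool, called after ">>>" as name(argument=value, ...) on one line, values as JSON. send_rows: Moves the arm, as the interface text tells. Its arguments: {"type":"object","properties":{"rows":{"type":"string"},"squeeze":{"type":"number"}},"required":["rows"]}

```bash
ls; mkdir -p pics; python3 - <<'E'
from bench import bot
import cv2,numpy as np
s=bot.get_state();print(s)
for n in ["side","top","wrist"]:
    c=bot.get_calibration(n);print(n,{k:np.round(v,3).tolist() for k,v in c.items()})
    cv2.imwrite(f"pics/{n}0.png",cv2.cvtColor(bot.grab_frame(n),cv2.COLOR_RGB2BGR))
E
```

```text
pics
{'time': 0.0, 'joint_positions': array([-1.25422647,  0.52200126, -0.03630837,  1.59998552,  0.02120325,
        1.02111585, -0.11281398]), 'joint_vel': array([ 1.97537786e-03, -9.66567241e-04, -7.43316873e-05, -1.85866224e-03,
       -1.73348379e-03,  2.73740911e-03, -4.79551171e-05]), 'tau': array([-3.24396433e-04, -9.27113700e+01,  1.97993405e+00, -3.69946718e+01,
        1.78400218e-02,  8.14510568e-03, -1.66910104e-05]), 'eef_pos': array([235.66924019, 578.50678296, 230.74195087]), 'tcp_rot': array([-0.58652979,  0.58702664,  0.3942666 , -0.39488781]), 'contact_force': array([-0.37380596,  1.21352809, -0.6258136 ]), 'wrist_torque': array([-0.01738534,  0.00765381, -0.01566945]), 'gripper_width': 85.32270074655328}
side {'mtx': [[520.56, 0.0, 281.698], [0.0, 520.56, 210.072], [0.0, 0.0, 1.0]], 'R': [[-0.979, -0.204, 0.015], [-0.166, 0.751, -0.639], [0.118, -0.628, -0.769]], 't': [552.21, 152.208, 937.527]}
top {'mtx': [[412.167, 0.0, 278.038], [0.0, 412.167, 209.011], [0.0, 0.0, 1.0]], 'R': [[0.001, -1.0, -0.018], [-0.994, 0.001, -0.112], [0.112, 0.018, -0.994]], 't': [-6.36, 570.314, 814.564]}
wrist {'mtx': [[350.159, 0.0, 282.721], [0.0, 350.159, 203.896], [0.0, 0.0, 1.0]], 'T_tool_cam': [[1.0, -0.0, -0.0, 0.156], [0.0, -0.27, 0.963, -141.276], [-0.001, -0.963, -0.27, 69.212], [0.0, 0.0, 0.0, 1.0]]}
```

View pics/side0.png

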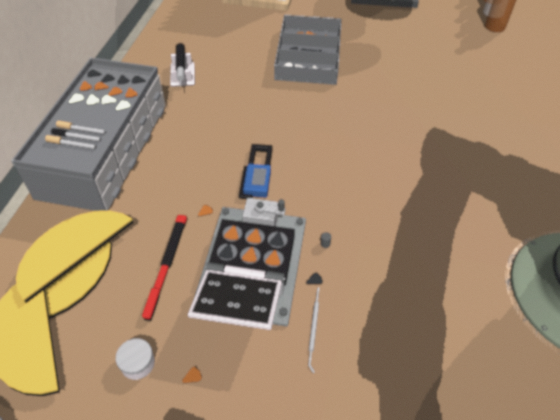

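View pics/top0.png

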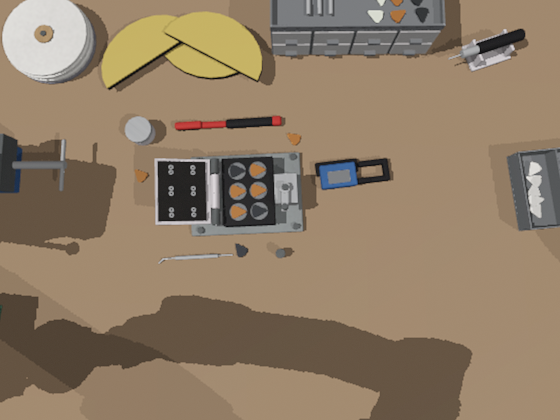

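View pics/wrist0.png

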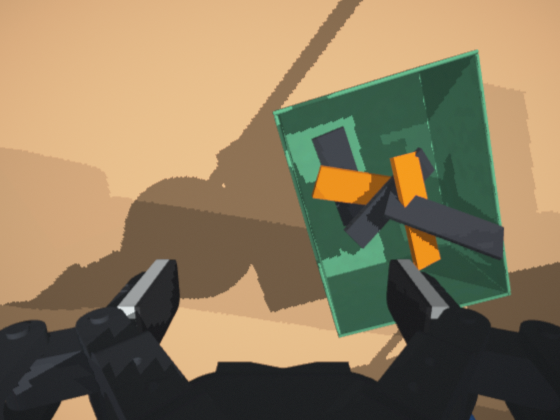

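```bash
python3 - <<'E'
import cv2
a=cv2.imread('pics/top0.png')[105:275,120:320]; cv2.imwrite('pics/topz.png',cv2.resize(a,None,fx=4,fy=3.5,interpolation=cv2.INTER_CUBIC)[:600,:800])
a=cv2.imread('pics/side0.png')[180:340,170:350]; cv2.imwrite('pics/sidez.png',cv2.resize(a,None,fx=3.75,fy=3.75,interpolation=cv2.INTER_CUBIC))
E
```

```text
(no output)
```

View pics/topz.png

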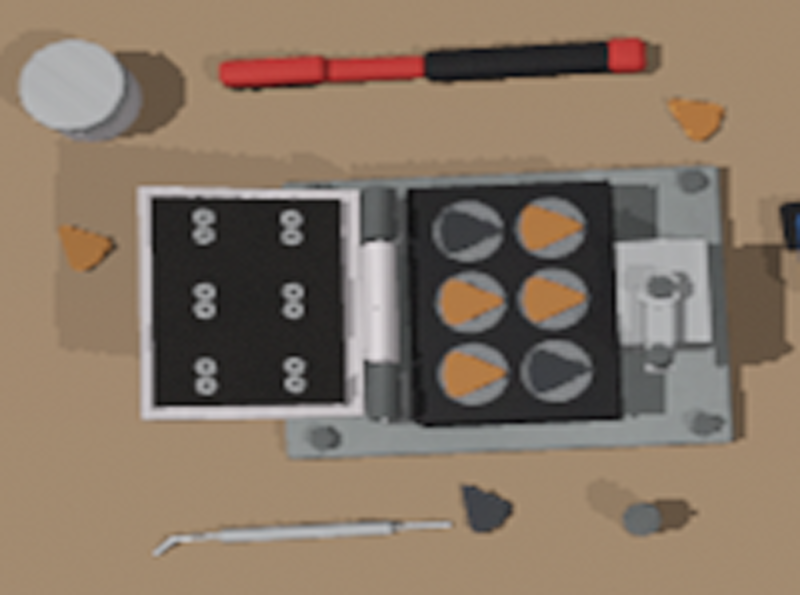

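View pics/sidez.png

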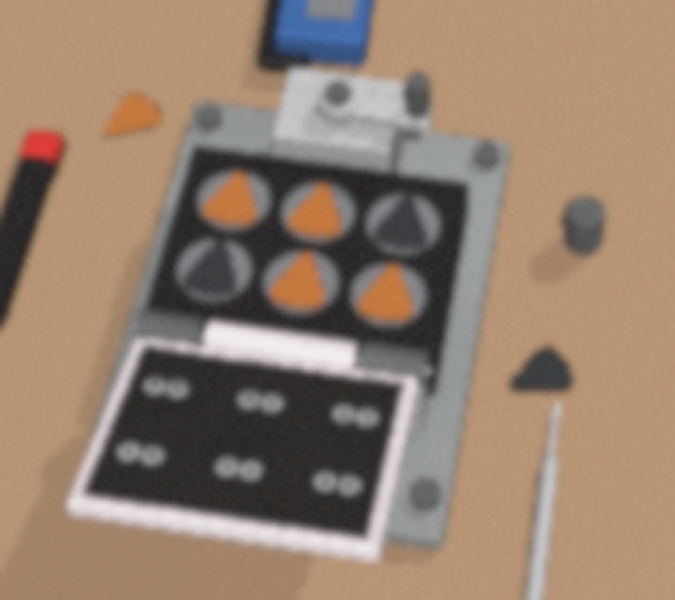

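```bash
cat > fit.py <<'E'
from bench import bot
import numpy as np
from scipy.optimize import least_squares
C={n:bot.get_calibration(n) for n in("top","side")}
def proj(n,X):
    c=C[n];p=c["mtx"]@(c["R"]@X+c["t"]);return p[:2]/p[2]
T=lambda X,Y:(120+X/4,105+Y/3.5)
S=lambda X,Y:(170+X/3.75,180+Y/3.75)
def leafpt(a,x,r,z): # local
    return np.array([x,r*np.cos(a)-z*np.sin(a),56+r*np.sin(a)+z*np.cos(a)])
def post(l,z,r=40): return np.array([-r*np.cos(l),-140+r*np.sin(l),z])
J=[("top",T(722,168),(85,-175,12)),("top",T(733,440),(-85,-175,12)),("top",T(287,457),(-85,60,12)),
("top",T(608,182),(70,-118,46)),("top",T(621,414),(-70,-118,46)),("top",T(412,423),(-70,-12,46)),
("side",S(195,103),(85,-175,12)),("side",S(508,148),(-85,-175,12)),("side",S(440,545),(-85,60,12)),
("side",S(195,148),(70,-118,46)),("side",S(467,184),(-70,-118,46))]
L=[("top",T(140,188),65,116),("top",T(143,417),-65,116),("side",S(70,502),65,116),("side",S(382,548),-65,116),("side",S(135,340),65,10),("side",S(415,378),-65,10)]
P=[("top",T(660,355)),("side",S(417,80))]
def tw(p,X):
    c,s=np.cos(p[2]),np.sin(p[2]);return np.array([p[0]+c*X[0]-s*X[1],p[1]+s*X[0]+c*X[1],X[2]])
def res(p):
    r=[]
    for n,u,X in J:r.append(proj(n,tw(p,X))-u)
    for n,u,x,rr in L:r.append(proj(n,tw(p,leafpt(p[3],x,rr,4)))-u)
    for n,u in P:r.append(proj(n,tw(p,post(p[4],93.5)))-u)
    r=np.array(r); r[:, :]-=0
    b=np.array([[p[5],p[6]] if n=="top" else [p[7],p[8]] for n in [j[0] for j in J+L+P]])
    return np.concatenate([(r-b).ravel(),0.5*np.array(p[5:9])])
if __name__=="__main__":
    f=least_squares(res,[450,0,0,.1,.1,0,0,0,0],x_scale=[10,10,.1,.1,.1,1,1,1,1],loss="soft_l1")
    print(np.round(f.x,3));print(np.round(f.fun[:-4].reshape(-1,2),1))
    p=f.x
    print("spine",tw(p,[0,0,56]),"edge",tw(p,leafpt(p[3],0,116,0)),"pivot",tw(p,[0,-140,61.5]),"post",tw(p,post(p[4],81)))
E
python3 fit.py
```

```text
[ 6.03546e+02  1.20011e+02  4.50000e-02  3.07000e-01  1.70000e-02
 -2.00000e-01 -2.76000e-01  5.59000e-01 -1.83500e+00]
[[-1.  -1.4]
 [ 0.3  0.5]
 [-0.4  0.6]
 [ 0.6 -1.1]
 [ 0.3  0.7]
 [ 0.   0.5]
 [-0.2 -0.4]
 [ 0.5 -1. ]
 [ 0.6 -0.3]
 [-0.7 -0.2]
 [ 0.4  0.3]
 [-0.2 -0.8]
 [-0.3  0.6]
 [-1.  -0.3]
 [-0.6  0.4]
 [ 0.2 -0.3]
 [ 0.9  0.6]
 [ 0.5 -0.5]
 [-0.   0.6]]
spine [603.54609675 120.01100896  56.        ] edge [598.58399748 230.48993084  91.01121807] pivot [609.82778595 -19.84799283  61.5       ] post [569.8432543 -20.9603005  81.       ]
```

```bash
cat > st.py <<'E'
from bench import bot
import numpy as np,sys
from scipy.spatial.transform import Rotation as Ro
s=bot.get_state();q=s["tcp_rot"];R=Ro.from_quat([q[1],q[2],q[3],q[0]]).as_matrix()
print("t",round(s["time"],2),"tcp",s["eef_pos"].round(1),"F",s["contact_force"].round(1),"w",round(s["gripper_width"],1))
print("q",s["joint_positions"].round(2))
print("R",R.round(3).tolist())
P=np.array([603.5,120,0]);yaw=.045
Rj=Ro.from_euler('z',yaw).as_matrix()
print("tcp in jig",(Rj.T@(s["eef_pos"]-P)).round(1),"tool z heading in jig deg",np.degrees(np.arctan2(*(Rj.T@R[:,2])[[1,0]])).round(1))
if len(sys.argv)>3:
    g=P+Rj@np.array([float(v) for v in sys.argv[1:4]]);d=g-s["eef_pos"];print("goal",g.round(1),"tool shift",(R.T@d).round(1))
E
python3 st.py 0 160 140
```

```text
t 0.15 tcp [235.7 578.6 230.9] F [-0.2  1.  -0.6] w 85.5
q [-1.25  0.52 -0.04  1.6   0.02  1.02 -0.11]
R [[0.377, -0.0, -0.926], [0.926, -0.001, 0.377], [-0.001, -1.0, -0.0]]
tcp in jig [-346.8  474.7  230.9] tool z heading in jig deg 155.3
goal [596.3 279.8 140. ] tool shift [-140.5   91.  -446.6]
```

>>> send_rows(rows="1 0 0 0 0.142;1 0 0 0 0.142;1 0 0 0 0.142;1 0 0 0 0.142;1 0 0 0 0.142;1 0 0 0 0.142;1 0 0 0 0.142;1 0 0 0 0.142", squeeze=40)

```text
time: 0.95
eef_pos: [235.7, 578.7, 231.1]
tcp_rot: [-0.707, 0.707, 0.015, -0.015]
contact_force: [0.1, 0.7, 0.1]
gripper_width: 0.0
```

```bash
python3 st.py 0 150 140
```

```text
t 0.95 tcp [235.7 578.7 231.1] F [0.1 0.7 0.1] w 0.0
q [-1.44  0.53  0.24  1.61 -0.15  1.02 -1.11]
R [[0.999, -0.0, -0.042], [0.042, -0.0, 0.999], [-0.0, -1.0, -0.0]]
tcp in jig [-346.8  474.8  231.1] tool z heading in jig deg 89.8
goal [596.8 269.8 140. ] tool shift [ 347.7   91.1 -323.7]
```

>>> send_rows(rows="1 35 0 -32 0;1 45 0 -42 0;1 45 0 -42 0;1 45 0 -42 0;1 45 0 -42 0;1 45 5 -42 0;1 45 15 -42 0;1 43 20 -40 0")

```text
time: 1.75
eef_pos: [537.7, 323.7, 199.4]
tcp_rot: [0.707, -0.707, -0.017, 0.017]
contact_force: [0.6, 0.4, -0.5]
gripper_width: 0.2
```

```bash
python3 st.py 0 145 55;python3 - <<'E'
from bench import bot
import cv2
for n in ["side","top"]:
    cv2.imwrite(f"pics/{n}1.png",cv2.cvtColor(bot.grab_frame(n),cv2.COLOR_RGB2BGR))
E
```

```text
t 1.75 tcp [537.7 323.7 199.4] F [ 0.6  0.4 -0.5] w 0.2
q [-0.82  0.58  0.28  1.64 -0.18  0.95 -0.43]
R [[0.999, 0.001, -0.048], [0.048, 0.001, 0.999], [0.001, -1.0, 0.001]]
tcp in jig [-56.6 206.4 199.4] tool z heading in jig deg 90.2
goal [597.  264.9  55. ] tool shift [ 56.2 144.4 -61.7]
```

View pics/side1.png

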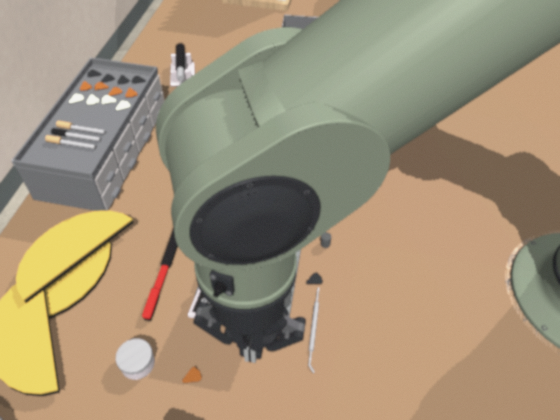

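>>> send_rows(rows="1 28 10 -28 0;1 28 30 -28 0;1 0 40 0 0;1 0 30 0 0;1 0 0 0 0;1 0 0 0 0")

```text
time: 2.45
eef_pos: [594.8, 271.9, 89.8]
tcp_rot: [-0.707, 0.707, 0.017, -0.017]
contact_force: [0.5, -0.4, 0.9]
gripper_width: 0.3
```

```bash
python3 st.py 0 135 55;python3 - <<'E'
from bench import bot
import cv2
for n in ["side","wrist"]:
    cv2.imwrite(f"pics/{n}2.png",cv2.cvtColor(bot.grab_frame(n),cv2.COLOR_RGB2BGR))
E
```

```text
t 2.45 tcp [594.8 271.9  89.8] F [ 0.5 -0.4  0.9] w 0.3
q [-0.67  0.75  0.24  1.63 -0.23  0.79 -0.28]
R [[0.999, -0.0, -0.048], [0.048, -0.0, 0.999], [-0.0, -1.0, -0.0]]
tcp in jig [ -1.9 152.1  89.8] tool z heading in jig deg 90.2
goal [597.4 254.9  55. ] tool shift [  1.8  34.8 -17.1]
```

View pics/side2.png

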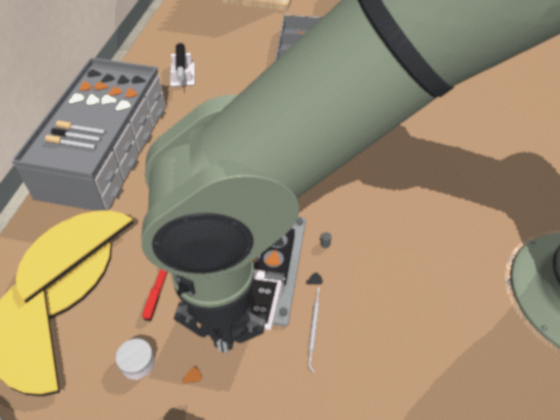

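View pics/wrist2.png

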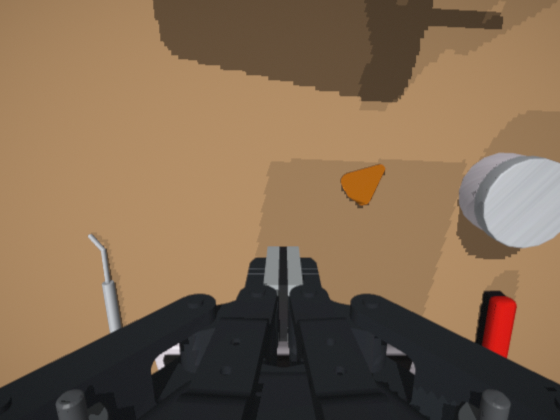

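>>> send_rows(rows="1 2 20 0 0;1 0 15 -10 0;1 0 0 -10 0;1 0 0 -4 0;1 0 0 -2 0;1 0 0 -2 0;1 0 0 0 0")

```text
time: 3.25
eef_pos: [598.4, 244.2, 55.0]
tcp_rot: [0.707, -0.707, -0.017, 0.017]
contact_force: [-0.2, 0.2, 0.1]
gripper_width: 0.0
```

```bash
python3 st.py 0 123 55
```

```text
t 3.25 tcp [598.4 244.2  55. ] F [-0.2  0.2  0.1] w 0.0
q [-0.62  0.78  0.22  1.67 -0.24  0.71 -0.24]
R [[0.999, 0.001, -0.048], [0.048, 0.001, 0.999], [0.001, -1.0, 0.001]]
tcp in jig [  0.5 124.3  55. ] tool z heading in jig deg 90.2
goal [598.  242.9  55. ] tool shift [-0.5  0.  -1.3]
```

>>> send_rows(rows="1 0 0 -2 0;1 0 0 -1 0;1 0 0 0 0")

```text
time: 3.55
eef_pos: [598.3, 243.5, 54.8]
tcp_rot: [0.708, -0.706, -0.018, 0.017]
contact_force: [-0.3, 10.8, 2.5]
gripper_width: 0.0
```

>>> send_rows(rows="1 0 0 -1 0;1 0 0 -1 0;1 0 0 0 0")

```text
time: 3.85
eef_pos: [598.3, 243.3, 55.0]
tcp_rot: [0.709, -0.705, -0.019, 0.017]
contact_force: [-0.0, 18.5, 1.7]
gripper_width: 0.1
```

>>> send_rows(rows="1 0 -2 -0.6 0;1 0 -2 -0.6 0;1 0 -2 -0.6 0;1 0 0 0 0")

```text
time: 4.25
eef_pos: [598.4, 241.5, 61.2]
tcp_rot: [0.709, -0.705, -0.019, 0.017]
contact_force: [-1.6, 17.6, 5.6]
gripper_width: -0.2
```

```bash
python3 st.py;python3 - <<'E'
from bench import bot
import cv2
for n in ["side","top"]:
    cv2.imwrite(f"pics/{n}3.png",cv2.cvtColor(bot.grab_frame(n),cv2.COLOR_RGB2BGR))
E
```

```text
t 4.25 tcp [598.4 241.5  61.2] F [-1.6 17.6  5.6] w -0.2
q [-0.61  0.77  0.22  1.67 -0.24  0.72 -0.23]
R [[0.999, 0.001, -0.051], [0.051, 0.005, 0.999], [0.002, -1.0, 0.005]]
tcp in jig [  0.4 121.6  61.2] tool z heading in jig deg 90.3
```

View pics/top3.png

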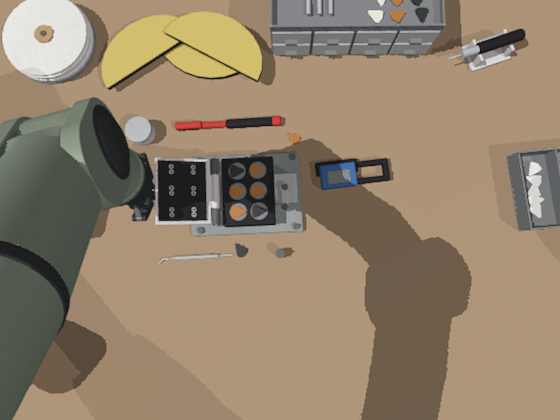

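```bash
python3 - <<'E'
import cv2,numpy as np
a=np.vstack([cv2.resize(cv2.imread(f'pics/top{i}.png')[145:240,140:240],None,fx=6,fy=3,interpolation=cv2.INTER_CUBIC) for i in (0,3)])
cv2.imwrite('pics/cmp.png',a)
E
```

```text
(no output)
```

View pics/cmp.png

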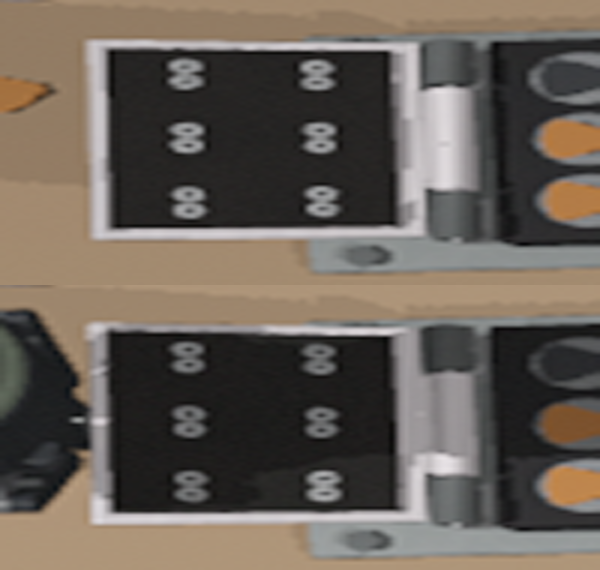

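>>> send_rows(rows="1 0 -2 -0.6 0;1 0 -3 -0.9 0;1 0 -3 -0.9 0;1 0 -3 -1 0;1 0 0 0 0")

```text
time: 4.85
eef_pos: [598.6, 237.2, 72.4]
tcp_rot: [0.708, -0.705, -0.018, 0.017]
contact_force: [-2.2, 14.9, 8.2]
gripper_width: 0.3
```

```bash
python3 - <<'E'
from bench import bot
import cv2
cv2.imwrite(f"pics/top4.png",cv2.cvtColor(bot.grab_frame("top"),cv2.COLOR_RGB2BGR))
import numpy as np
a=np.vstack([cv2.resize(cv2.imread(f'pics/top{i}.png')[145:240,140:240],None,fx=6,fy=3,interpolation=cv2.INTER_CUBIC) for i in (3,4)])
cv2.imwrite('pics/cmp2.png',a)
E
```

```text
(no output)
```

View pics/cmp2.png

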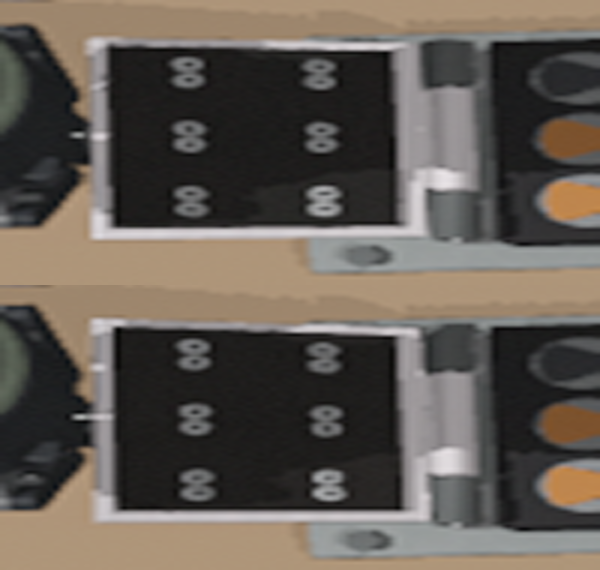

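>>> send_rows(rows="1 0 -5.2 -2.6 0;1 0 -5.1 -2.8 0;1 0 -4.9 -3.1 0;1 0 -4.8 -3.3 0;1 0 -4.6 -3.6 0;1 0 -4.4 -3.8 0;1 0 0 0 0")

```text
time: 5.6
eef_pos: [599.7, 218.0, 102.0]
tcp_rot: [0.708, -0.705, -0.018, 0.017]
contact_force: [-2.4, 12.4, 10.5]
gripper_width: -0.0
```

```bash
python3 st.py; python3 -c "
import numpy as np
y,z=105.4,48.6
for f in np.arange(.782,1.75,.05):print(f.round(3),(116.07*np.cos(f)).round(1),(116.07*np.sin(f)+56).round(1),(5.8*np.sin(f)).round(1),(5.8*np.cos(f)).round(1))"
```

```text
t 5.6 tcp [599.7 218.  102. ] F [-2.4 12.4 10.5] w -0.0
q [-0.59  0.71  0.23  1.68 -0.22  0.78 -0.21]
R [[0.999, 0.002, -0.05], [0.05, 0.004, 0.999], [0.002, -1.0, 0.004]]
tcp in jig [  0.6  98.  102. ] tool z heading in jig deg 90.3
0.782 82.4 137.8 4.1 4.1
0.832 78.2 141.8 4.3 3.9
0.882 73.8 145.6 4.5 3.7
0.932 69.2 149.2 4.7 3.5
0.982 64.5 152.5 4.8 3.2
1.032 59.6 155.6 5.0 3.0
1.082 54.5 158.5 5.1 2.7
1.132 49.3 161.1 5.3 2.5
1.182 44.0 163.4 5.4 2.2
1.232 38.6 165.5 5.5 1.9
1.282 33.1 167.3 5.6 1.7
1.332 27.5 168.8 5.6 1.4
1.382 21.8 170.0 5.7 1.1
1.432 16.1 171.0 5.7 0.8
1.482 10.3 171.6 5.8 0.5
1.532 4.5 172.0 5.8 0.2
1.582 -1.3 172.1 5.8 -0.1
1.632 -7.1 171.9 5.8 -0.4
1.682 -12.9 171.4 5.8 -0.6
1.732 -18.6 170.6 5.7 -0.9
```

>>> send_rows(rows="1 0 -4.5 -4.1 0;1 0 -4.3 -4.3 0;1 0 -4.1 -4.5 0;1 0 -3.9 -4.7 0;1 0 -3.6 -4.8 0;1 0 -3.3 -5 0;1 0 -3 -5.1 0;1 0 0 0 0")

```text
time: 6.4
eef_pos: [601.4, 182.6, 127.9]
tcp_rot: [0.707, -0.706, -0.017, 0.017]
contact_force: [-0.9, 0.9, 1.2]
gripper_width: 0.1
```

```bash
python3 st.py
```

```text
t 6.4 tcp [601.4 182.6 127.9] F [-0.9  0.9  1.2] w 0.1
q [-0.55  0.66  0.24  1.69 -0.21  0.82 -0.17]
R [[0.999, 0.001, -0.048], [0.048, 0.001, 0.999], [0.001, -1.0, 0.001]]
tcp in jig [  0.7  62.6 127.9] tool z heading in jig deg 90.2
```

```bash
python3 - <<'E'
from bench import bot
import cv2
for n in ["side","top"]:
    cv2.imwrite(f"pics/{n}5.png",cv2.cvtColor(bot.grab_frame(n),cv2.COLOR_RGB2BGR))
a=cv2.imread('pics/top5.png')[130:250,120:320];cv2.imwrite('pics/top5z.png',cv2.resize(a,None,fx=4,fy=4,interpolation=cv2.INTER_CUBIC))
a=cv2.imread('pics/side5.png')[180:340,150:350];cv2.imwrite('pics/side5z.png',cv2.resize(a,None,fx=3.5,fy=3.5,interpolation=cv2.INTER_CUBIC))
E
```

```text
(no output)
```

View pics/top5z.png

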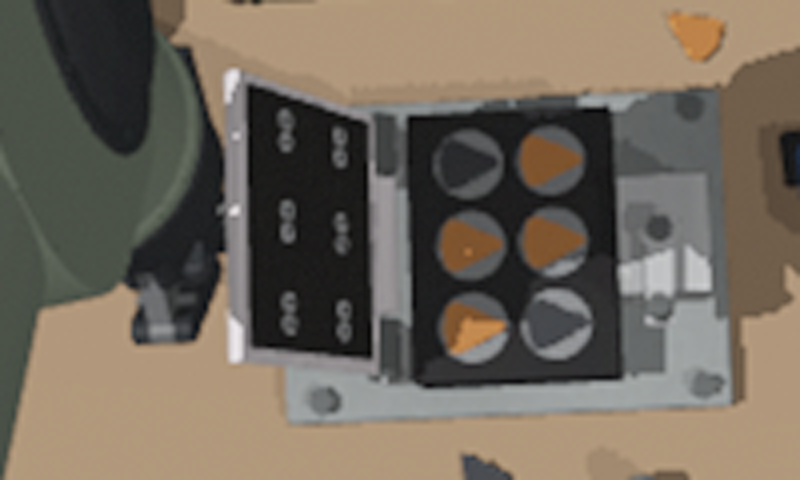

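View pics/side5z.png

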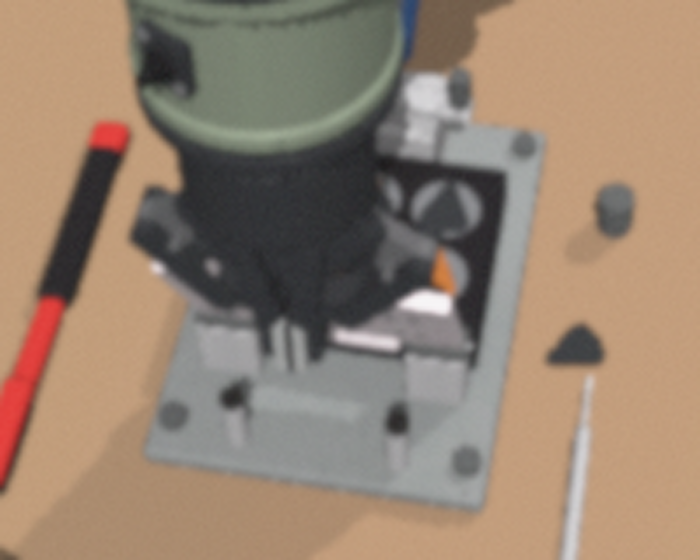

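>>> send_rows(rows="1 0 -2.5 -5.3 0;1 0 -2.2 -5.4 0;1 0 -1.9 -5.5 0;1 0 -1.7 -5.6 0;1 0 -1.4 -5.6 0;1 0 -1.1 -5.7 0;1 0 -0.8 -5.7 0;1 0 0 0 0")

```text
time: 7.3
eef_pos: [602.9, 142.0, 138.6]
tcp_rot: [-0.707, 0.707, 0.016, -0.017]
contact_force: [-0.4, -0.9, -0.7]
gripper_width: -0.2
```

>>> send_rows(rows="1 0 0 -4 0;1 0 0 -4 0;1 0 0 -4 0;1 0 0 0 0")

```text
time: 7.7
eef_pos: [603.4, 130.6, 138.6]
tcp_rot: [-0.707, 0.707, 0.017, -0.017]
contact_force: [0.4, -0.2, 0.5]
gripper_width: 0.2
```

```bash
python3 st.py; python3 - <<'E'
from bench import bot
import cv2
for n in ["top","wrist"]:
    cv2.imwrite(f"pics/{n}6.png",cv2.cvtColor(bot.grab_frame(n),cv2.COLOR_RGB2BGR))
a=cv2.imread('pics/top6.png')[130:250,120:320];cv2.imwrite('pics/top6z.png',cv2.resize(a,None,fx=4,fy=4,interpolation=cv2.INTER_CUBIC))
E
```

```text
t 7.7 tcp [603.4 130.6 138.6] F [ 0.4 -0.2  0.5] w 0.2
q [-0.48  0.63  0.25  1.71 -0.2   0.82 -0.09]
R [[0.999, -0.0, -0.047], [0.047, -0.0, 0.999], [-0.0, -1.0, -0.0]]
tcp in jig [  0.4  10.6 138.6] tool z heading in jig deg 90.1
```

View pics/top6z.png

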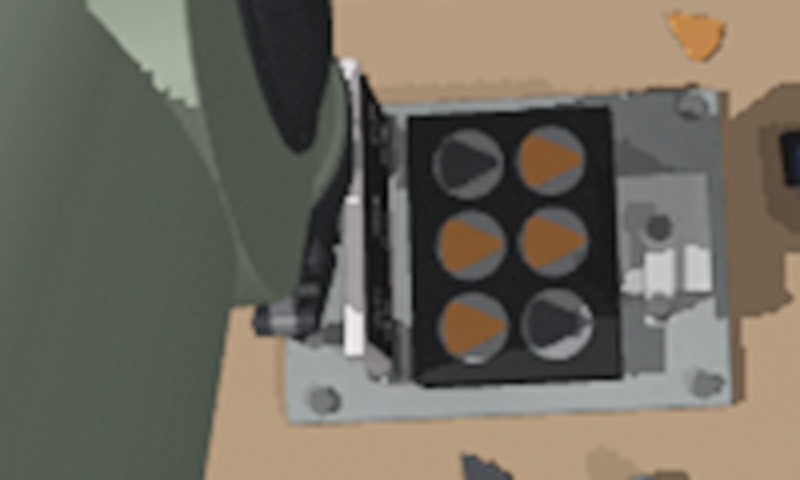

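View pics/wrist6.png

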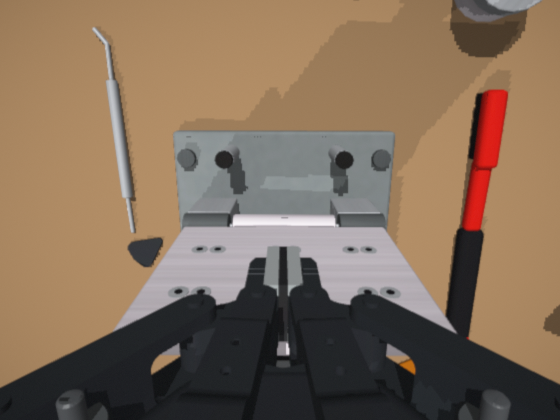

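```bash
python3 -c "
import numpy as np
r=84;p=None
for a in np.arange(1.64,3.15,.06):
  y=r*np.cos(a)+4*np.sin(a)+11.7;z=56+r*np.sin(a)-4*np.cos(a)
  print(a.round(2),y.round(1),z.round(1), None if p is None else (round(p[1]-z,1),round(y-p[0],1)));p=(y,z)"
```

```text
1.64 9.9 140.1 None
1.7 4.8 139.8 (np.float64(0.3), np.float64(-5.0))
1.76 -0.2 139.3 (np.float64(0.6), np.float64(-5.0))
1.82 -5.1 138.4 (np.float64(0.9), np.float64(-5.0))
1.88 -10.1 137.2 (np.float64(1.2), np.float64(-4.9))
1.94 -14.9 135.8 (np.float64(1.5), np.float64(-4.8))
2.0 -19.6 134.0 (np.float64(1.7), np.float64(-4.7))
2.06 -24.2 132.0 (np.float64(2.0), np.float64(-4.6))
2.12 -28.7 129.7 (np.float64(2.3), np.float64(-4.5))
2.18 -33.1 127.2 (np.float64(2.6), np.float64(-4.3))
2.24 -37.3 124.4 (np.float64(2.8), np.float64(-4.2))
2.3 -41.3 121.3 (np.float64(3.1), np.float64(-4.0))
2.36 -45.1 118.0 (np.float64(3.3), np.float64(-3.8))
2.42 -48.7 114.5 (np.float64(3.5), np.float64(-3.6))
2.48 -52.1 110.8 (np.float64(3.7), np.float64(-3.4))
2.54 -55.3 106.8 (np.float64(3.9), np.float64(-3.2))
2.6 -58.2 102.7 (np.float64(4.1), np.float64(-2.9))
2.66 -60.9 98.5 (np.float64(4.3), np.float64(-2.7))
2.72 -63.3 94.0 (np.float64(4.4), np.float64(-2.4))
2.78 -65.5 89.5 (np.float64(4.6), np.float64(-2.1))
2.84 -67.3 84.8 (np.float64(4.7), np.float64(-1.9))
2.9 -68.9 80.0 (np.float64(4.8), np.float64(-1.6))
2.96 -70.2 75.1 (np.float64(4.9), np.float64(-1.3))
3.02 -71.2 70.2 (np.float64(4.9), np.float64(-1.0))
3.08 -71.9 65.2 (np.float64(5.0), np.float64(-0.7))
3.14 -72.3 60.1 (np.float64(5.0), np.float64(-0.4))
```

>>> send_rows(rows="1 0 0 -5 0;1 0 0 -5 0;1 0 0.5 -5 0;1 0 1.2 -5 0;1 0 1.5 -4.8 0;1 0 1.7 -4.7 0;1 0 2 -4.6 0;1 0 0 0 0")

```text
time: 8.6
eef_pos: [605.2, 96.2, 131.5]
tcp_rot: [-0.707, 0.707, 0.017, -0.017]
contact_force: [0.7, 0.0, 0.8]
gripper_width: 0.1
```

>>> send_rows(rows="1 0 2.3 -4.5 0;1 0 2.6 -4.3 0;1 0 2.8 -4.2 0;1 0 3.1 -4 0;1 0 3.3 -3.8 0;1 0 3.5 -3.6 0;1 0 3.7 -3.4 0;1 0 0 0 0")

```text
time: 9.4
eef_pos: [606.2, 68.9, 109.7]
tcp_rot: [-0.707, 0.707, 0.016, -0.017]
contact_force: [-0.4, 0.0, -0.3]
gripper_width: 0.0
```

```bash
python3 st.py; python3 - <<'E'
from bench import bot
import cv2
for n in ["top","wrist"]:
    cv2.imwrite(f"pics/{n}7.png",cv2.cvtColor(bot.grab_frame(n),cv2.COLOR_RGB2BGR))
a=cv2.imread('pics/top7.png')[130:250,120:320];cv2.imwrite('pics/top7z.png',cv2.resize(a,None,fx=4,fy=4,interpolation=cv2.INTER_CUBIC))
E
```

```text
t 9.4 tcp [606.2  68.9 109.7] F [-0.4  0.  -0.3] w 0.0
q [-0.37  0.66  0.23  1.75 -0.21  0.76  0.02]
R [[0.999, -0.001, -0.047], [0.047, -0.0, 0.999], [-0.001, -1.0, -0.0]]
tcp in jig [  0.4 -51.2 109.7] tool z heading in jig deg 90.1
```

View pics/top7z.png

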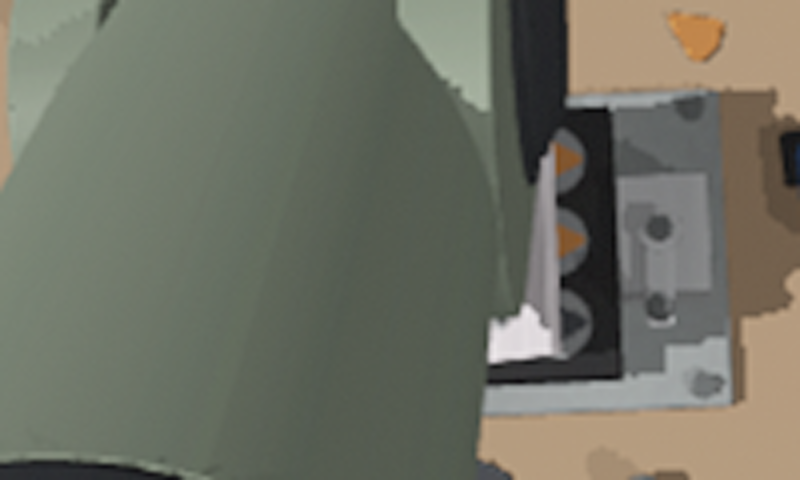

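View pics/wrist7.png

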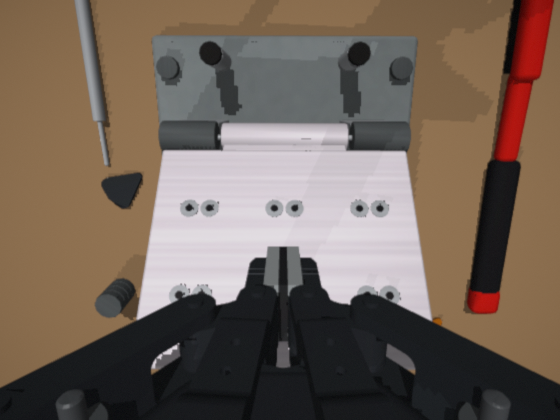

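Working well: the leaf leans over the blanks with the fingertip on its bare back. Continuing down.

>>> send_rows(rows="1 0 3.9 -3.2 0;1 0 4.1 -2.9 0;1 0 4.3 -2.7 0;1 0 4.4 -2.4 0;1 0 4.6 -2.1 0;1 0 4.7 -1.9 0;1 0 0 0 0")

```text
time: 10.2
eef_pos: [606.8, 53.9, 83.6]
tcp_rot: [-0.707, 0.707, 0.016, -0.017]
contact_force: [0.1, 0.4, -0.2]
gripper_width: -0.4
```

>>> send_rows(rows="1 0 4.8 -1.6 0;1 0 4.9 -1.3 0;1 0 4.9 -1 0;1 0 4 -0.5 0;1 0 3 0 0;1 0 1 0 0;1 0 0 0 0")

```text
time: 10.9
eef_pos: [607.2, 50.0, 61.6]
tcp_rot: [-0.707, 0.707, 0.017, -0.017]
contact_force: [0.1, -0.3, -0.8]
gripper_width: -0.0
```

```bash
python3 st.py
```

```text
t 10.9 tcp [607.2  50.   61.6] F [ 0.1 -0.3 -0.8] w -0.0
q [-0.32  0.73  0.21  1.77 -0.22  0.67  0.06]
R [[0.999, -0.0, -0.048], [0.048, -0.0, 0.999], [-0.0, -1.0, -0.0]]
tcp in jig [  0.6 -70.1  61.6] tool z heading in jig deg 90.2
```

>>> send_rows(rows="1 0 1 0 0;1 0 1 0 0;1 0 0 0 0")

```text
time: 11.2
eef_pos: [607.4, 50.0, 60.1]
tcp_rot: [0.707, -0.707, -0.017, 0.017]
contact_force: [-2.3, -0.8, 4.9]
gripper_width: -0.2
```

>>> send_rows(rows="1 0 1 0 0;1 0 0.5 0 0;1 0 0 0 0")

```text
time: 11.5
eef_pos: [607.5, 50.1, 59.8]
tcp_rot: [0.707, -0.707, -0.017, 0.017]
contact_force: [-9.3, -0.6, 29.4]
gripper_width: 0.1
```

>>> send_rows(rows="1 0 -5 0 0;1 0 -25 0 0;1 0 -40 0 0;1 -10 0 -35 0;1 -15 0 -35 0;1 -15 0 -35 0;1 0 0 0 0")

```text
time: 12.2
eef_pos: [570.7, -62.2, 128.7]
tcp_rot: [-0.706, 0.708, 0.015, -0.015]
contact_force: [1.1, 1.0, 0.6]
gripper_width: -0.1
```

```bash
python3 st.py -40 -176 78; python3 - <<'E'
from bench import bot
import cv2
for n in ["side","wrist"]:
    cv2.imwrite(f"pics/{n}8.png",cv2.cvtColor(bot.grab_frame(n),cv2.COLOR_RGB2BGR))
E
```

```text
t 12.2 tcp [570.7 -62.2 128.7] F [1.1 1.  0.6] w -0.1
q [-0.16  0.59  0.24  1.84 -0.19  0.74  0.22]
R [[0.999, -0.0, -0.042], [0.042, -0.002, 0.999], [-0.001, -1.0, -0.002]]
tcp in jig [ -40.9 -180.5  128.7] tool z heading in jig deg 89.8
goal [571.5 -57.6  78. ] tool shift [ 0.9 50.7  4.6]
```

View pics/side8.png

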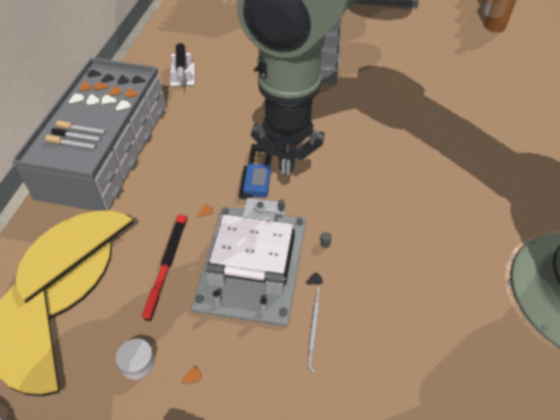

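View pics/wrist8.png

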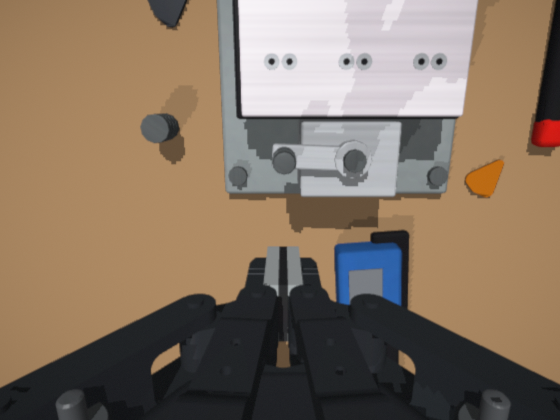

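>>> send_rows(rows="1 1 30 0 0;1 0 20 6 0;1 0 0 8 0;1 0 0 4 0;1 0 0 0 0")

```text
time: 12.8
eef_pos: [573.3, -37.4, 79.3]
tcp_rot: [0.707, -0.707, -0.018, 0.017]
contact_force: [0.1, 1.1, -0.7]
gripper_width: 0.1
```

```bash
python3 st.py -40 -159 78
```

```text
t 12.8 tcp [573.3 -37.4  79.3] F [ 0.1  1.1 -0.7] w 0.1
q [-0.19  0.66  0.21  1.86 -0.22  0.64  0.21]
R [[0.999, 0.001, -0.05], [0.05, 0.0, 0.999], [0.001, -1.0, 0.0]]
tcp in jig [ -37.3 -155.9   79.3] tool z heading in jig deg 90.3
goal [570.7 -40.6  78. ] tool shift [-2.7  1.3 -3.1]
```

>>> send_rows(rows="1 -2 0 3 0;1 -1.5 0 3.2 0.08;1 -1.5 0 3.2 0.08;1 -1.5 0 3.2 0.08;1 -1.5 0 3.2 0.08;1 0 0 0 0")

```text
time: 13.4
eef_pos: [565.6, -22.4, 78.9]
tcp_rot: [0.701, -0.7, 0.096, -0.097]
contact_force: [0.4, -0.3, 0.2]
gripper_width: 0.2
```

```bash
python3 st.py; python3 - <<'E'
from bench import bot
import cv2
for n in ["wrist","side"]:
    cv2.imwrite(f"pics/{n}9.png",cv2.cvtColor(bot.grab_frame(n),cv2.COLOR_RGB2BGR))
a=cv2.imread('pics/side9.png')[130:330,180:330];cv2.imwrite('pics/side9z.png',cv2.resize(a,None,fx=3,fy=3,interpolation=cv2.INTER_CUBIC))
E
```

```text
t 13.4 tcp [565.6 -22.4  78.9] F [ 0.4 -0.3  0.2] w 0.2
q [-0.28  0.66  0.3   1.89 -0.31  0.64 -0.06]
R [[0.963, 0.001, 0.27], [-0.27, -0.0, 0.963], [0.001, -1.0, 0.0]]
tcp in jig [ -44.2 -140.6   78.9] tool z heading in jig deg 71.8
```

View pics/wrist9.png

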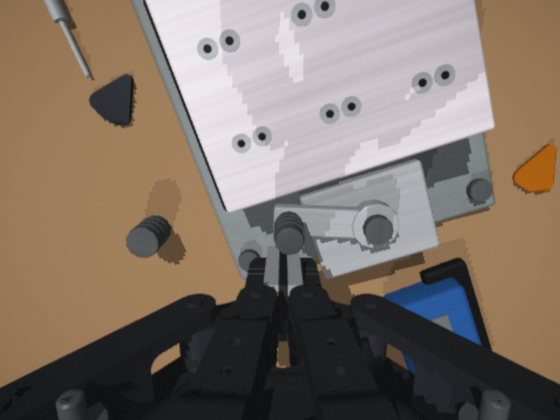

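View pics/side9z.png

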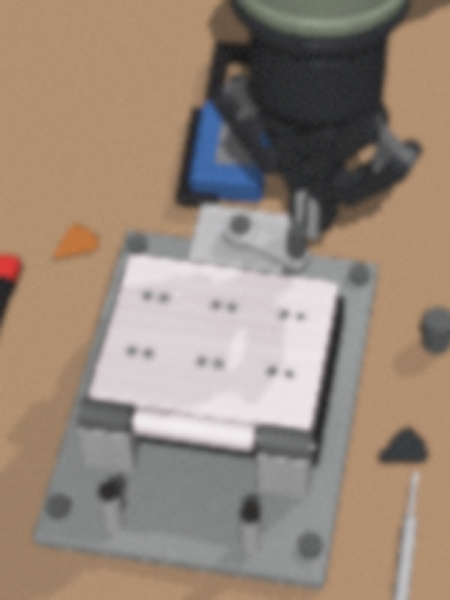

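>>> send_rows(rows="1 -1.6 0 4 0.1;1 -1.8 0 4 0.1;1 -1.8 0 4 0.1;1 -1.8 0 4 0.1;1 -1.8 0 4 0.1;1 -1.8 0 4 0.1;1 0 0 0 0")

```text
time: 14.2
eef_pos: [568.3, 3.3, 78.3]
tcp_rot: [-0.641, 0.641, -0.298, 0.298]
contact_force: [-0.4, 0.7, 0.1]
gripper_width: -0.1
```

```bash
python3 st.py; python3 - <<'E'
from bench import bot
import cv2
for n in ["wrist"]:
    cv2.imwrite(f"pics/{n}10.png",cv2.cvtColor(bot.grab_frame(n),cv2.COLOR_RGB2BGR))
E
```

```text
t 14.2 tcp [568.3   3.3  78.3] F [-0.4  0.7  0.1] w -0.1
q [-0.43  0.7   0.46  1.89 -0.48  0.67 -0.55]
R [[0.644, -0.0, 0.765], [-0.765, -0.0, 0.644], [0.0, -1.0, -0.0]]
tcp in jig [ -40.4 -115.    78.3] tool z heading in jig deg 37.5
```

View pics/wrist10.png

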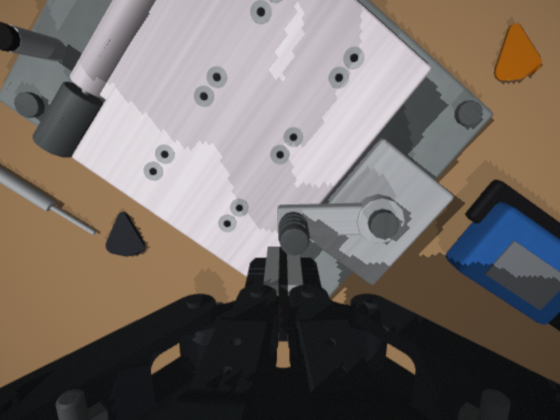

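>>> send_rows(rows="1 -0.6 0 4 0.1;1 -1 0 4 0.1;1 -1 0 4 0.1;1 -1 0 4 0.1;1 -1.4 0 4 0.1;1 -1.4 0 4 0.1;1 0 0 0 0")

```text
time: 14.95
eef_pos: [586.9, 19.1, 78.1]
tcp_rot: [-0.524, 0.525, -0.474, 0.474]
contact_force: [-0.7, 0.8, 0.2]
gripper_width: 0.1
```

```bash
python3 st.py; python3 - <<'E'
from bench import bot
import cv2
for n in ["wrist"]:
    cv2.imwrite(f"pics/{n}11.png",cv2.cvtColor(bot.grab_frame(n),cv2.COLOR_RGB2BGR))
E
```

```text
t 14.95 tcp [586.9  19.1  78.1] F [-0.7  0.8  0.2] w 0.1
q [-0.55  0.77  0.63  1.84 -0.65  0.75 -1.03]
R [[0.101, -0.001, 0.995], [-0.995, -0.0, 0.101], [0.0, -1.0, -0.001]]
tcp in jig [ -21.1 -100.    78.1] tool z heading in jig deg 3.2
```

View pics/wrist11.png

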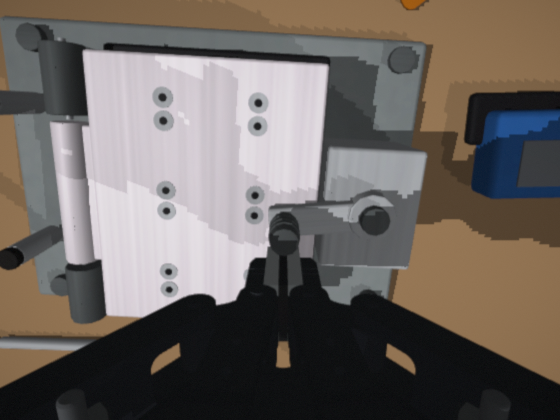

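Nearly there; nudge to the stop, watching the force.

>>> send_rows(rows="1 0 0 2 0;1 0 0 1 0;1 0 0 0 0")

```text
time: 15.3
eef_pos: [589.9, 19.2, 78.3]
tcp_rot: [0.524, -0.524, 0.474, -0.474]
contact_force: [-1.2, 0.5, -1.2]
gripper_width: 0.0
```

>>> send_rows(rows="1 0 0 1 0;1 0 0 1 0;1 0 0 0 0")

```text
time: 15.6
eef_pos: [592.1, 19.6, 78.3]
tcp_rot: [0.524, -0.524, 0.475, -0.475]
contact_force: [-0.9, 0.6, 0.1]
gripper_width: -0.1
```

>>> send_rows(rows="1 0 0 1 0;1 0 0 0 0")

```text
time: 15.8
eef_pos: [592.4, 19.6, 78.2]
tcp_rot: [-0.524, 0.524, -0.475, 0.474]
contact_force: [-5.5, 0.6, 2.8]
gripper_width: 0.0
```

>>> send_rows(rows="1 0 0 1 0;1 0 0 0 0")

```text
time: 16.0
eef_pos: [592.7, 19.7, 78.1]
tcp_rot: [-0.523, 0.525, -0.475, 0.474]
contact_force: [-9.9, 1.5, 5.3]
gripper_width: -0.3
```

>>> send_rows(rows="1 0 0 1 0;1 0 0 0 0")

```text
time: 16.2
eef_pos: [592.9, 19.7, 77.9]
tcp_rot: [-0.523, 0.525, -0.476, 0.473]
contact_force: [-15.8, 1.9, 9.6]
gripper_width: 0.2
```

>>> send_rows(rows="1 0 0 -5 0;1 0 0 -15 0;1 0 -20 -10 0;1 0 -40 0 0;1 0 -40 0 0;1 0 0 -40 0;1 0 0 -40 0;1 0 0 0 0")

```text
time: 17.0
eef_pos: [481.5, 8.4, 178.5]
tcp_rot: [0.524, -0.524, 0.476, -0.474]
contact_force: [1.7, -0.8, 0.3]
gripper_width: -0.1
```

```bash
python3 st.py; python3 - <<'E'
from bench import bot
import cv2
for n in ["wrist","side","top"]:
    cv2.imwrite(f"pics/{n}12.png",cv2.cvtColor(bot.grab_frame(n),cv2.COLOR_RGB2BGR))
E
```

```text
t 17.0 tcp [481.5   8.4 178.5] F [ 1.7 -0.8  0.3] w -0.1
q [-0.73  0.49  0.8   2.05 -0.49  0.8  -1.11]
R [[0.097, -0.002, 0.995], [-0.995, 0.002, 0.097], [-0.002, -1.0, -0.001]]
tcp in jig [-126.9 -106.   178.5] tool z heading in jig deg 3.0
```

View pics/wrist12.png

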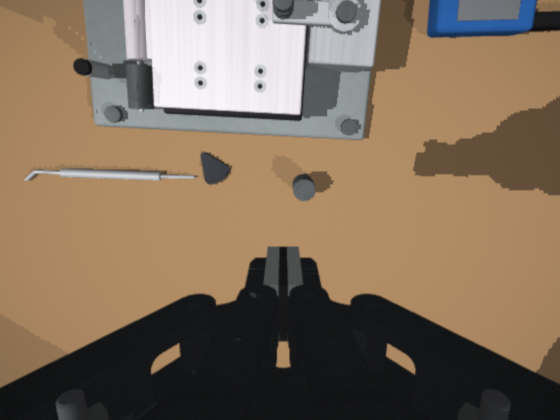

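View pics/side12.png

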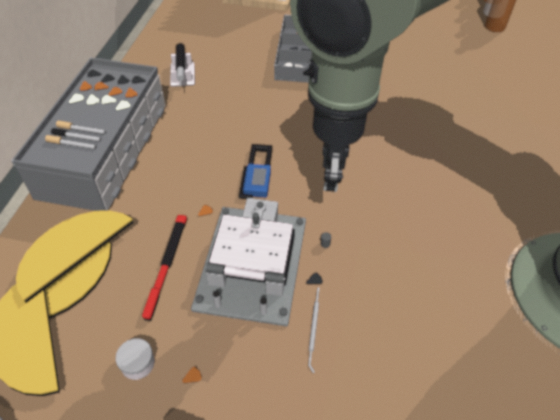

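```bash
python3 - <<'E'
from fit import *
import cv2
p=[603.546,120.011,.045]
for l in (1.2,1.35,1.571):print(l,[ (proj(n,tw(p,post(l,93.5)))).round(1) for n in("side","top")])
for a in (3.0,3.08,3.1416):print(a,[proj("side",tw(p,leafpt(a,x,116,-4))).round(1) for x in(-65,65)])
a=cv2.imread('pics/side12.png')[190:290,190:320];cv2.imwrite('pics/side12z.png',cv2.resize(a,None,fx=6,fy=6,interpolation=cv2.INTER_CUBIC))
E
```

```text
1.2 [array([264.3, 213.6]), array([265.5, 193.3])]
1.35 [array([260.9, 213.9]), array([264.5, 190.4])]
1.571 [array([256. , 213.7]), array([263.8, 185.9])]
3.0 [array([293. , 218.5]), array([222.8, 209. ])]
3.08 [array([293. , 221.1]), array([223.3, 211.6])]
3.1416 [array([292.9, 223.3]), array([223.7, 213.9])]
```

View pics/side12z.png

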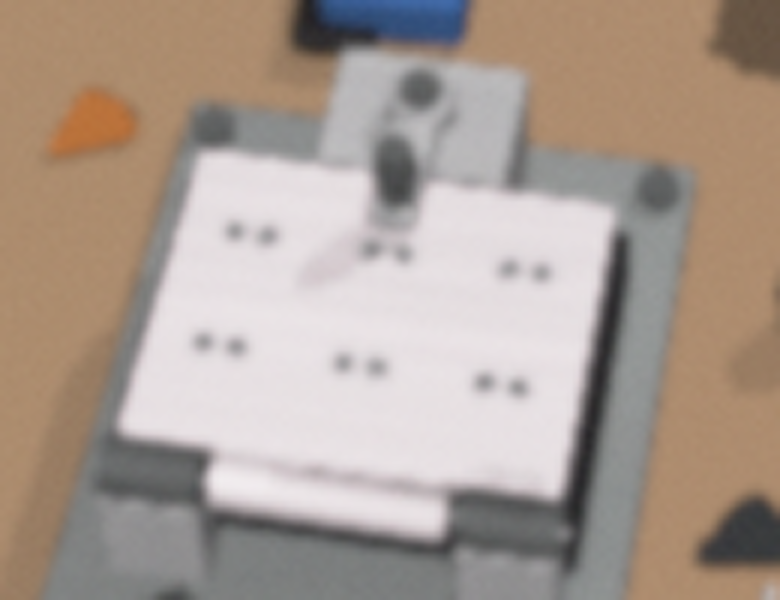

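```bash
python3 -c "
from bench import bot
print(bot.finish_job())"
```

```text
the job is handed in; nothing more can be done
None
```

The leaf is closed flat on the blanks and the latch is across it at its stop. I handed the job in at about 17 s of the 58 s allowed; the hand-in gives no verdict.

- **Leaf:** I swung it over with the shut fingertips, first on its bare free edge, then on its metal back. The rubber facing was not touched as far as I could see. I then pressed it onto the blanks with about 30 N.
- **Latch:** I pushed it round by its post until the stop took about 16 N, then backed the fingers off clear of everything.

**Last checks**
- In the last side picture the post top is at (256, 214), and my fit predicts (256, 213.7) for the fully locked position.
- The leaf's free corner is at (292.5, 224), against (293, 223) predicted for fully closed.
- All the other things on the bench appear where they were at the start.
- The tool force read about zero (within 2 N) after backing off.

No check failed. One small disagreement: the latch stop came about 2–3 mm farther along than I had worked out, within the accuracy of the calibration and my fit.

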